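# Lay out the condiments around the service bell

## Robot

A 7-joint arm with a two-finger parallel gripper is mounted at the origin on the work surface. World frame = base frame: x ahead of the robot, y to its left, z up, the work surface at z = 0. Lengths are in m, angles in rad, forces in N, time in s.
With the tool pointing down it reaches from about 0.425 to 0.95 m from the base axis. Payload 4.7 kg.
Tool frame: the origin (TCP) lies midway between the tips of the shut fingers; the grasp point (between the pads) lies behind it (r.pinch_z is the z of the grasp point in the tool frame, in m); z points along the fingers, x is the direction in which the jaws open and shut, and the axes are right-handed (so a half turn about z gives the same grasp; the last joint's range is limited). The gripper opens to 87 mm and grips with 3 to 60 N. Pads are 19 mm wide; open, the fingers measure 117 mm over their backs; the gripper's body (75 mm by 190 mm) begins 51 mm behind the grasp point.
Start: joints at [-1.258, 0.469, -0.049, 1.532, 0.024, 1.141, -0.082], TCP at [0.226, 0.636, 0.223] pointing down, gripper open.
Joint ranges: [-2.59, 2.59], [-0.33, 1.99], [-1.39, 1.29], [0.1, 2.45], [-1.04, 4.18], [0.21, 1.99], [-2.66, 2.66]. Speed limits (rad/s): [2.57, 2.57, 3.14, 3.14, 3.14, 3.14, 3.14].

## Interface

Orientations are given as a unit quaternion [w, x, y, z].
In Python, from plant import r gives the robot as it stands.
- The arm moves only by the tool drive_tool, never from a script. Its argument "moves" is a list of rows, each a list of 3 entries, a list of its own where there are three numbers: the shift along the tool's x, y, z in m, then the turn, a rotation vector about the tool's x, y, z in rad, then the opening, from 0 (shut) to 1 (fully open). A call has 1 to 5 rows; each row is the pose to reach, as a shift and turn from the pose commanded when the call began, along the tool's axes at that moment; what a row does not reach only later rows make up. A row lasts 1/8 s, in which the tool goes at most 62.5 mm and 10.7 degrees, less where a joint would pass 70% of its speed; a pose out of reach is approached as far as the arm can. A call with a gripper value outside its range is refused whole. The fingers move at their own pace and stop on an object; the grip force is fixed at half the most. Time passes only in rows, so rows that repeat a pose let the fingers close. It gives the time, the measured TCP pose, the force and the opening at its end, in the units of the state.
- r.get_state(): the state, without advancing time (a new reading comes with each control period).
- r.get_image(name): name is "scene" or "top" or "wrist"; returns (picture, depth): 400x640x3 uint8, red, green, blue; 400x640 float32, m along the optical axis (not along the pixel's ray), 0 where there is no reading.
- r.camera_info(name): a dict with "fov_y" (degrees; the focal length in pixels is half the picture's height over the tangent of half this angle, whatever the lens; pixels are square), "cx", "cy" (the principal point, pixels), "k1" (the pictures are not rectified: a ray, as slopes to the right and down, at radius r is drawn at 1 + k1 r^2 times it, then the intrinsics apply), "R" (3x3) and "t" (3): a world point X has camera coordinates R X + t. Camera axes: x right, y down, z forward; pixel columns grow to the right and rows downward; lengths in m; the calibration is good to about 2 mm. A picture is of the moment at which its call begins: read the wrist's pose just before it. camera_info takes no time and is no camera call; for the wrist camera it gives the pose at the moment of the call.
- r.sign_off(): hands the job in, once; it reports no verdict.
The state is a dict: "time_s": time; "qpos": joint angles; "qvel": joint speeds; "joint_efforts": joint torques, N m; "position": TCP position; "orientation": TCP orientation; "ft_force": force on the tool from outside, world axes, zero at the start; "torque": the same for the moment, N m; "grip_width": opening from 0.0 (shut) to 1.0 (fully open).
Only numpy, scipy, OpenCV 4.12 (cv2) and the standard library are available. Lean on these libraries where they do the work, as an engineer would, in place of code of your own. Each camera call takes 0.05 s, during which the arm holds its last target. There are 200 camera calls.

## Task

Set up the serving counter around the bell, with left, right and near as the robot itself sees them from its base: the squeeze bottle on the coaster to the left of the bell, the shaker on the coaster to the right of it, and the small steel sauce crock on the near coaster, between the bell and the robot, with its lid on top, level and fully home. Centre each one on its coaster, never let anything tip over, and leave everything standing still and upright.

Things in the scene. Friction and masses are not known exactly. Their poses are not given: they have to be found in the camera images.
- bottle: cream-coloured plastic squeeze bottle, standing: straight round body 50 mm in diameter up to 96 mm, then a shoulder and a narrow nozzle up to 130 mm; the only thing with a pointed nozzle. Rigid, about 0.2 kg. Origin at the centre of its underside, z up. Round, so its yaw does not matter
- shaker: closed metal shaker, standing: cylinder 56 mm in diameter with a screw cap 59 mm in diameter from 64 to 78 mm and a slightly domed top with a ring of small dark holes at 82 mm. About 0.18 kg. Origin at the centre of its underside, z up
- crock: open straight-sided steel sauce crock, empty, 60 mm outer diameter, 58 mm high, wall 3.5 mm (mouth 53 mm), standing mouth up. About 0.2 kg. Origin at the centre of its underside, z up
- crock_lid: steel lid of the crock, lying right way up: disc 68 mm across, 5 to 9 mm above the origin; below it a plug 45 mm across, 5 mm deep, that drops into the crock's mouth with 4 mm play; above it a 12 mm stem (9 to 15 mm) and a black upright knob 18 mm across (15 to 35 mm). 0.09 kg. Origin: centre of the plug's underside, z up; fully home it is 53 mm above the crock's origin
- bell: brass dome service bell on a black foot, 80 mm across, 58 mm high including its button, fixed to the table. Origin at the centre of its underside; its x axis points straight away from the robot's base (world +x, far side), y to the robot's left (world +y), z up
- coaster_a: round black rubber coaster, 90 mm across, 4 mm thick, fixed; origin at the centre of its underside (table height), z up. Four identical coasters surround the bell, 100 to 130 mm from it: one to its left, right, near side and far side (robot's view). Which letter lies where changes every time: go by position
- coaster_b: another coaster, same as coaster_a; origin at the centre of its underside, top 4 mm above
- coaster_c: another coaster, same as coaster_a; origin at the centre of its underside, top 4 mm above
- coaster_d: another coaster, same as coaster_a; origin at the centre of its underside, top 4 mm above
Things that resemble listed ones, but are neither listed nor needed, are in the scene too. What is shaped like the shaker but turquoise is not meant. Leave any yellow look-alike of the bottle alone.

How it is judged:
At the end, for the whole second after the job is handed in: Bottle, shaker and crock upright within 0.08 rad, each within 13 mm of a coaster's centre, over 80 mm left of, right of and nearer than the bell's centre respectively; lid level (0.08 rad) on the crock, its origin 50 to 56 mm above the crock's and within 8 mm of its axis; all at rest ((horizontal distance between bottle and coaster_a below 0.013 m or horizontal distance between bottle and coaster_b below 0.013 m or horizontal distance between bottle and coaster_c below 0.013 m or horizontal distance between bottle and coaster_d below 0.013 m) and height (world z) of bottle between 0.001 and 0.008 m and angle between each of bottle, shaker, crock, crock_lid's own z axis and vertical below 0.08 rad and y of bottle in the frame of bell above 0.08 m and (horizontal distance between shaker and coaster_a below 0.013 m or horizontal distance between shaker and coaster_b below 0.013 m or horizontal distance between shaker and coaster_c below 0.013 m or horizontal distance between shaker and coaster_d below 0.013 m) and height (world z) of shaker between 0.001 and 0.008 m and y of shaker in the frame of bell below -0.08 m and (horizontal distance between crock and coaster_a below 0.013 m or horizontal distance between crock and coaster_b below 0.013 m or horizontal distance between crock and coaster_c below 0.013 m or horizontal distance between crock and coaster_d below 0.013 m) and height (world z) of crock between 0.001 and 0.008 m and x of crock in the frame of bell below -0.08 m and z of crock_lid in the frame of crock between 0.05 and 0.056 m and horizontal distance between crock_lid and crock below 0.008 m and linear speed of each of bottle, shaker, crock, crock_lid below 0.02 m/s and angular speed of each of bottle, shaker, crock, crock_lid below 0.2 rad/s); the robot touches nothing.
It fails at once if the bottle tips over (leans more than 0.8 rad) (angle between bottle's own z axis and vertical above 0.8 rad).
It fails at once if the shaker tips over (leans more than 0.8 rad) (angle between shaker's own z axis and vertical above 0.8 rad).
It fails at once if the crock tips over (leans more than 0.8 rad) (angle between crock's own z axis and vertical above 0.8 rad).
It fails at once if the lid tips over (leans more than 0.8 rad) (angle between crock_lid's own z axis and vertical above 0.8 rad).
It also fails if it takes over 146 s, if anything falls off the work surface, if the arm or the gripper's body presses on something with over 40 N, if the wrist force passes 120 N, or if a joint passes its speed limit or range.

## Working session

There is one attempt and no reset: what is moved stays moved. The work goes in short steps, Python scripts to look and compute and a tool call to move; the robot and the scene stay as the last step left them, time stands still between calls to the robot, and variables do not carry over. Pictures are saved under pics/ and viewed, about 12 in all and at most 16, crops included, and the job is handed in when it is done.

Besides the shell and the picture viewer there is one more tool, called after "Request:" as name([rows], argument=value, ...), one row to a line, values as JSON. drive_tool: Moves the arm, as the interface text tells. Its arguments: {"type":"object","properties":{"moves":{"type":"array","items":{"type":"array"}}},"required":["moves"]}

```bash
ls; mkdir -p pics; python3 - <<'E'
from plant import r
import cv2, numpy as np
print(r.get_state(), r.pinch_z)
for n in ["scene","top"]:
    p,d=r.get_image(n); cv2.imwrite(f"pics/{n}0.png",p[:,:,::-1]); np.savez(f"pics/{n}0.npz",p=p,d=d)
    print(n,r.camera_info(n))
E
```

```text
pics
{'time_s': 0.0, 'qpos': array([-1.25792956,  0.46946374, -0.04859813,  1.53371582,  0.02413344,
        1.14099874, -0.0822925 ]), 'qvel': array([-0.0002428 , -0.00030269,  0.00198357, -0.00145497,  0.00098319,
        0.00093419, -0.00044824]), 'joint_efforts': array([ 1.04755029e-03, -5.07978737e+01, -8.03528563e-02, -2.36148691e+01,
       -6.13902672e-02,  3.81978520e-02,  1.80080210e-04]), 'position': array([0.22602059, 0.63538361, 0.22147516]), 'orientation': array([ 6.17598508e-04,  8.17036629e-01,  5.76584901e-01, -7.85726057e-04]), 'ft_force': array([-0.00758549, -0.04193526, -0.21919288]), 'torque': array([-0.02739676,  0.01773183, -0.01250293]), 'grip_width': 0.9998045453022986} -0.0187
scene {'fov_y': 44.93755665312839, 'cx': 325.22670689223014, 'cy': 205.79582903173414, 'k1': -0.0887193440727652, 'R': array([[-0.59745734,  0.80189035, -0.00407276],
       [ 0.50024904,  0.36873705, -0.78344361],
       [-0.62673409, -0.47011153, -0.62144954]]), 't': array([ 0.28522818, -0.22817297,  1.49560074])}
top {'fov_y': 50.161664098654086, 'cx': 313.08609503703474, 'cy': 197.0054369225547, 'k1': -0.06698906837670947, 'R': array([[-0.05848147, -0.99828425, -0.00290954],
       [-0.97632751,  0.05780269, -0.20843091],
       [ 0.20824147, -0.00934868, -0.97803277]]), 't': array([0.01598136, 0.52185068, 0.99393181])}
```

View pics/top0.png

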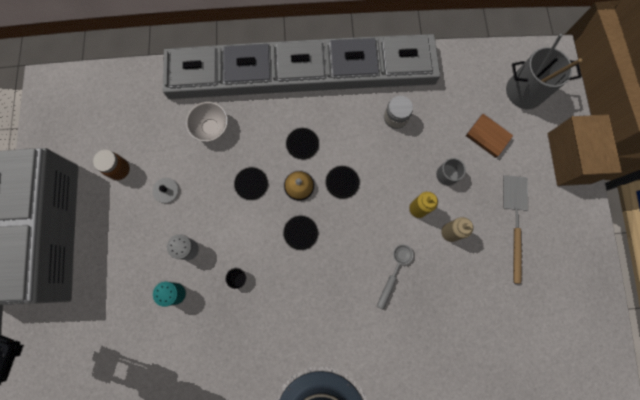

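View pics/scene0.png

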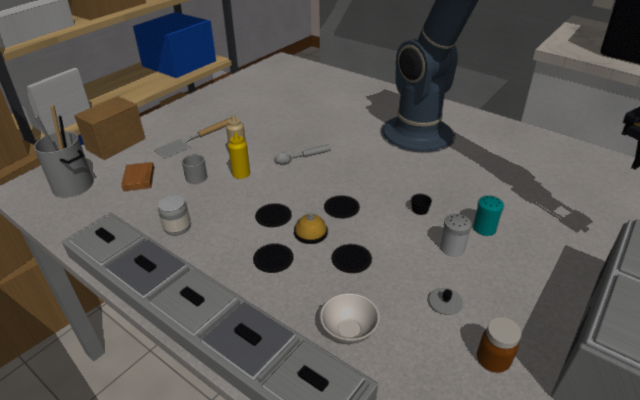

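The top view has the robot at the bottom and left in the picture is world left.
- **Bottle:** cream one at (459,229). The yellow one at (424,205) is a look-alike, and so perhaps is the brown jar at (112,165).
- **Shaker:** grey one at (180,246). The turquoise one at (168,293) is a look-alike.
- **Crock:** grey open one at (452,173). Possible confusions are the lidded jar at (399,111), the black cup at (236,278), the bowl at (208,122) and the big pot at (545,70).
- **Lid:** at (166,190).
- **Bell:** at (298,185). Coasters are at L (250,183), R (342,182), N (301,232) and F (302,143).

```bash
cat > h.py <<'E'
import numpy as np, cv2
from scipy.optimize import least_squares
def K(c,h=400):
    f=h/2/np.tan(np.radians(c["fov_y"])/2)
    return np.array([[f,0,c["cx"]],[0,f,c["cy"]],[0,0,1]]), np.array([c["k1"],0,0,0.])
def slopes(c,uv):
    k,d=K(c); return cv2.undistortPoints(np.asarray(uv,float).reshape(-1,1,2),k,d).reshape(-1,2)
def ray(c,uv,z):
    s=slopes(c,uv); dirs=np.c_[s,np.ones(len(s))]@c["R"]; o=-c["R"].T@c["t"]
    return o+dirs*((z-o[2])/dirs[:,2])[:,None]
def cloud(c,d):
    h,w=d.shape; u,v=np.meshgrid(np.arange(w),np.arange(h))
    s=slopes(c,np.c_[u.ravel(),v.ravel()])
    X=(np.c_[s,np.ones(len(s))]*d.reshape(-1,1)-c["t"])@c["R"]
    X[d.ravel()==0]=np.nan
    return X.reshape(h,w,3)
def proj(c,X):
    k,d=K(c); return cv2.projectPoints(np.asarray(X,float).reshape(-1,1,3),cv2.Rodrigues(c["R"])[0],c["t"],k,d)[0].reshape(-1,2)
def fitc(P,R=None):
    m=P.mean(0)
    if R: return least_squares(lambda q:np.hypot(*(P-q).T)-R,m,loss='soft_l1',f_scale=.002).x
    q=least_squares(lambda q:np.hypot(*(P-q[:2]).T)-q[2],[*m,.04],loss='soft_l1',f_scale=.002).x
    return q
E
python3 - <<'E'
from plant import r
import numpy as np, cv2
from h import *
C={n:r.camera_info(n) for n in("top","scene")}
D={n:np.load(f"pics/{n}0.npz") for n in C}
X={n:cloud(C[n],D[n]["d"]) for n in C}
for n in C:
    print(n,"table",[np.round(X[n][v,u],4) for v,u in ((330,450),(300,330))] if n=="top" else np.round(X[n][180,100],4))
# coasters: dark blobs
g=D["top"]["p"].max(2)
for nm,(u,v) in dict(L=(250,183),R=(342,182),N=(301,232),F=(302,143)).items():
    m=np.zeros_like(g); m[v-22:v+23,u-22:u+23]=(g[v-22:v+23,u-22:u+23]<45)
    c=max(cv2.findContours(m,0,cv2.CHAIN_APPROX_NONE)[0],key=cv2.contourArea).reshape(-1,2)
    print(nm,np.round(fitc(ray(C["top"],c,.004)[:,:2]),4))
# objects: combine both clouds
A=np.concatenate([X[n].reshape(-1,3) for n in C]); src=np.repeat([0,1],256000)
for nm,(u,v) in dict(bottle=(459,229),yellow=(424,205),shaker=(180,246),turq=(168,293),crock=(452,173),lid=(166,190),bell=(298,185),cup=(236,278),jar=(399,111)).items():
    p0=X["top"][v,u]
    for s in(0,1):
        B=A[(src==s)&(np.hypot(*(A[:,:2]-p0[:2]).T)<.055)&(A[:,2]>.012)]
        print(nm,s,len(B),"zmax %.4f"%np.nanmax(B[:,2]) if len(B) else "", "median",np.round(np.median(B,0),3) if len(B) else "", 'bbox',np.round([B.min(0),B.max(0)],3).tolist() if len(B) else "")
P=np.hstack([cv2.resize(D["top"]["p"][v-45:v+45,u-45:u+45],(390,390),interpolation=2) for u,v in((445,200),(175,225))])
cv2.imwrite("pics/crop1.png",P[:,:,::-1])
E
```

```text
top table [array([ 0.1803, -0.3319, -0.002 ]), array([ 0.2717, -0.0416,  0.0043])]
scene table [ 0.7387 -0.5796 -0.0016]
L [0.5792 0.1445 0.041 ]
R [ 0.5687 -0.0932  0.0409]
N [0.4434 0.0222 0.0411]
F [0.6801 0.0052 0.0408]
bottle 0 556 zmax 0.1336 median [ 0.418 -0.347  0.099] bbox [[0.397, -0.383, 0.012], [0.445, -0.334, 0.134]]
bottle 1 318 zmax 0.1286 median [ 0.431 -0.347  0.097] bbox [[0.405, -0.377, 0.044], [0.449, -0.329, 0.129]]
yellow 0 507 zmax 0.1313 median [ 0.482 -0.273  0.099] bbox [[0.463, -0.307, 0.012], [0.51, -0.258, 0.131]]
yellow 1 691 zmax 0.1301 median [ 0.5   -0.267  0.071] bbox [[0.465, -0.301, 0.012], [0.515, -0.254, 0.13]]
shaker 0 615 zmax 0.0879 median [0.415 0.303 0.079] bbox [[0.389, 0.281, 0.012], [0.446, 0.338, 0.088]]
shaker 1 943 zmax 0.0857 median [0.436 0.318 0.067] bbox [[0.386, 0.285, 0.012], [0.448, 0.343, 0.086]]
turq 0 644 zmax 0.0869 median [0.309 0.335 0.079] bbox [[0.28, 0.314, 0.012], [0.336, 0.371, 0.087]]
turq 1 893 zmax 0.0863 median [0.328 0.35  0.064] bbox [[0.277, 0.316, 0.012], [0.341, 0.376, 0.086]]
crock 0 407 zmax 0.0613 median 
[... 300 characters left out ...]
.0388 median [0.578 0.373 0.029] bbox [[0.551, 0.341, 0.012], [0.605, 0.402, 0.039]]
bell 0 624 zmax 0.0598 median [0.558 0.018 0.037] bbox [[0.525, -0.017, 0.012], [0.602, 0.055, 0.06]]
bell 1 643 zmax 0.0608 median [0.579 0.034 0.033] bbox [[0.533, -0.01, 0.012], [0.605, 0.062, 0.061]]
cup 0 150 zmax 0.0356 median [0.339 0.195 0.029] bbox [[0.313, 0.159, 0.012], [0.362, 0.21, 0.036]]
cup 1 288 zmax 0.0352 median [0.335 0.186 0.025] bbox [[0.311, 0.161, 0.012], [0.364, 0.213, 0.035]]
jar 0 714 zmax 0.0802 median [ 0.729 -0.244  0.073] bbox [[0.705, -0.281, 0.013], [0.768, -0.215, 0.08]]
jar 1 977 zmax 0.0783 median [ 0.749 -0.228  0.061] bbox [[0.709, -0.279, 0.012], [0.775, -0.211, 0.078]]
```

View pics/crop1.png

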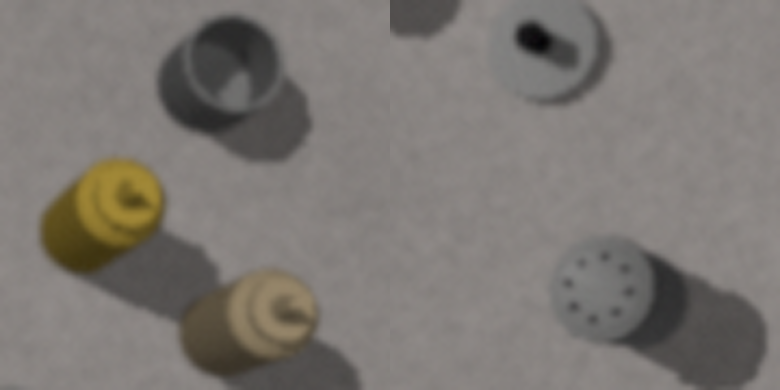

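The crops confirm the choices. In the left one the cream bottle sits lower right, with the yellow one at (100,215) and the open empty crock at (232,65). In the right one the grey shaker with its ring of holes is at (603,290) and the lid with its black knob at (545,45).

Next I fit the centres and write a helper that turns a world target into tool-axis moves.

```bash
cat >> h.py <<'E'
def go(xyz,yaw_deg=None):
    """tool-axis shift and turn from the measured pose; yaw = world azimuth of tool x, tool pointing down"""
    from plant import r
    from scipy.spatial.transform import Rotation as Ro
    s=r.get_state(); q=s["orientation"]; R=Ro.from_quat([*q[1:],q[0]]).as_matrix()
    if yaw_deg is None: yaw_deg=np.degrees(np.arctan2(xyz[1],xyz[0]))
    y=np.radians(yaw_deg); x=np.array([np.cos(y),np.sin(y),0]); z=np.array([0,0,-1.])
    T=np.c_[x,np.cross(z,x),z]
    print("shift",np.round(R.T@(np.array(xyz)-s["position"]),4),"turn",np.round(Ro.from_matrix(R.T@T).as_rotvec(),4),"t %.2f"%s["time_s"])
E
python3 - <<'E'
from plant import r
from h import *
C={n:r.camera_info(n) for n in("top","scene")}
D={n:np.load(f"pics/{n}0.npz") for n in C}
for nm,p0,R,z0,z1 in(("bottle",(.42,-.352),.025,.02,.09),("yellow",(.487,-.278),.025,.02,.09),("shaker",(.417,.312),.028,.015,.06),("crock",(.573,-.367),.03,.012,.05),("lid",(.572,.37),.034,.004,.014)):
    for n in C:
        B=cloud(C[n],D[n]["d"]).reshape(-1,3); d=np.hypot(*(B[:,:2]-p0).T)
        B=B[(d<.05)&(B[:,2]>z0)&(B[:,2]<z1)]
        if nm=="crock":
            # near outer wall + rim: use rim points
            B2=cloud(C[n],D[n]["d"]).reshape(-1,3); d=np.hypot(*(B2[:,:2]-p0).T); B=B2[(d<.05)&(B2[:,2]>.053)]
            print(nm,n,"rim r28",len(B),np.round(fitc(B[:,:2],.0285),4)); continue
        if nm=="lid":
            print(nm,n,len(B),np.round((B.min(0)+B.max(0))/2,4)); continue
        print(nm,n,len(B),np.round(fitc(B[:,:2],R),4), np.round(fitc(B[:,:2]),4))
go([.417,.315,.15])
E
```

```text
bottle top 184 [ 0.4215 -0.3607] [ 0.4216 -0.361   0.0253]
bottle scene 116 [ 0.4209 -0.3583] [ 0.421  -0.3582  0.0249]
yellow top 165 [ 0.4887 -0.2834] [ 0.4884 -0.283   0.0246]
yellow scene 416 [ 0.4868 -0.282 ] [ 0.4868 -0.2819  0.0249]
shaker top 110 [0.4178 0.3116] [0.418  0.3121 0.0285]
shaker scene 402 [0.4164 0.3127] [0.4159 0.3126 0.0284]
crock top rim r28 129 [ 0.5716 -0.3692]
crock scene rim r28 96 [ 0.5738 -0.3649]
lid top 471 [0.5703 0.3694 0.0088]
lid scene 600 [0.5736 0.371  0.0094]
shift [-0.2378  0.2873  0.0721] turn [0.0006 0.0017 0.5821] t 0.10
```

Request:
drive_tool([
  [[-0.048,0.058,0],[0,0,0.12],1],
  [[-0.096,0.116,0],[0,0,0.24],1],
  [[-0.144,0.174,0.02],[0,0,0.36],1],
  [[-0.19,0.23,0.04],[0,0,0.48],1],
  [[-0.222,0.27,0.06],[0,0,0.582],1],
])

```text
time_s: 0.72
position: [0.3847, 0.3713, 0.1761]
orientation: [-0.0, 0.949, 0.316, 0.0]
ft_force: [0.9, 0.3, 0.0]
grip_width: 1.001
```

```bash
python3 - <<'E'
from plant import r
from h import *
C=r.camera_info("scene"); T=r.camera_info("top")
p=np.load("pics/scene0.npz")["p"].max(2)
for nm,X in dict(L=[0.5792,0.1445],R=[0.5687,-0.0932],N=[0.4434,0.0222],F=[0.6801,0.0052]).items():
    u,v=proj(C,[*X,.004])[0].astype(int); m=np.zeros_like(p); s=np.s_[v-20:v+21,u-30:u+31]; m[s]=p[s]<45
    c=max(cv2.findContours(m,0,cv2.CHAIN_APPROX_NONE)[0],key=cv2.contourArea).reshape(-1,2)
    print(nm,(u,v),np.round(fitc(ray(C,c,.004)[:,:2]),4))
print(np.round(r.get_state()["position"],4))
go([.417,.312,.15]); go([.417,.312,.023])
p,d=r.get_image("wrist"); cv2.imwrite("pics/w1.png",p[:,:,::-1])
E
```

```text
L (np.int64(350), np.int64(256)) [0.5814 0.1482 0.0424]
R (np.int64(272), np.int64(213)) [ 0.5712 -0.0886  0.0421]
N (np.int64(340), np.int64(205)) [0.4456 0.0262 0.0421]
F (np.int64(272), np.int64(256)) [0.6824 0.0091 0.0426]
[0.3847 0.3713 0.1761]
shift [-0.0097  0.0668  0.026 ] turn [-0.0002 -0.0009  0.0011] t 0.72
shift [-0.0098  0.0669  0.153 ] turn [-0.0002 -0.0009  0.0011] t 0.72
```

View pics/w1.png

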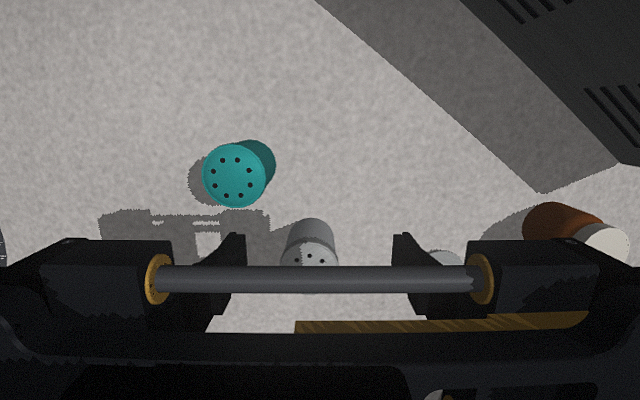

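The wrist view shows the shaker at (312,250) between the fingers, with the turquoise one clear of them at (235,175).

Request:
drive_tool([
  [[-0.0056,0.026,0.02],[0,0,0],1],
  [[-0.0056,0.026,0.02],[0,0,0],1],
  [[-0.0056,0.026,0.02],[0,0,0],1],
])

```text
time_s: 1.15
position: [0.3945, 0.3505, 0.1568]
orientation: [-0.001, 0.948, 0.319, 0.0]
ft_force: [-0.2, 0.4, -0.3]
grip_width: 0.998
```

```bash
python3 - <<'E'
from plant import r
from h import *
go([.417,.312,.023])
c=r.camera_info("wrist"); p,d=r.get_image("wrist"); cv2.imwrite("pics/w2.png",p[:,:,::-1])
B=cloud(c,d).reshape(-1,3); B=B[(np.hypot(*(B[:,:2]-[.417,.312]).T)<.045)&(B[:,2]>.012)&(B[:,2]<.1)]
print(len(B),B.min(0),B.max(0))
b=B[B[:,2]<.06]; print(len(b), fitc(b[:,:2],.028) if len(b)>20 else "")
E
```

```text
shift [-0.0054  0.0444  0.1337] turn [-0.0009 -0.0007  0.0061] t 1.15
3093 [0.3870088  0.2889162  0.01206543] [0.44320911 0.34072418 0.08440004]
698 [0.4166956  0.31089899]
```

Request:
drive_tool([
  [[-0.0055,0.044,0.03],[0,0,0],1],
  [[-0.0055,0.044,0.03],[0,0,0],1],
  [[-0.0055,0.044,0.06],[0,0,0],1],
  [[-0.0055,0.044,0.06],[0,0,0],1],
])

```text
time_s: 1.7
position: [0.4155, 0.3114, 0.0955]
orientation: [0.0, 0.948, 0.319, -0.001]
ft_force: [-0.3, 0.4, 0.1]
grip_width: 0.999
```

```bash
python3 - <<'E'
from h import *
go([.417,.3115,.023])
E
```

```text
shift [0.0015 0.0008 0.0725] turn [-0.0004  0.003   0.0077] t 1.70
```

Request:
drive_tool([
  [[0.001,0.001,0.03],[0,0,0],1],
  [[0.001,0.001,0.06],[0,0,0],1],
  [[0.001,0.001,0.072],[0,0,0],1],
  [[0.001,0.001,0.072],[0,0,0],1],
  [[0.001,0.001,0.072],[0,0,0],0],
])

```text
time_s: 2.33
position: [0.4193, 0.3113, 0.0255]
orientation: [-0.001, 0.948, 0.318, 0.001]
ft_force: [-0.5, 0.4, 0.5]
grip_width: 0.95
```

Request:
drive_tool([
  [[0,0,0],[0,0,0],0],
  [[0,0,0],[0,0,0],0],
  [[0,0,0],[0,0,0],0],
  [[0,0,0],[0,0,0],0],
  [[0,0,0],[0,0,0],0],
])

```text
time_s: 2.95
position: [0.4187, 0.3105, 0.0247]
orientation: [-0.0, 0.948, 0.318, 0.0]
ft_force: [-1.8, 0.1, 5.5]
grip_width: 0.668
```

Request:
drive_tool([
  [[0,0,-0.01],[0,0,0],0],
  [[0,0,-0.03],[0,0,0],0],
  [[0,0,-0.06],[0,0,0],0],
  [[0,0,-0.09],[0,0,0],0],
  [[0,0,-0.1],[0,0,0],0],
])

```text
time_s: 3.58
position: [0.4192, 0.3109, 0.126]
orientation: [-0.001, 0.948, 0.318, 0.001]
ft_force: [0.4, 0.8, -1.4]
grip_width: 0.67
```

```bash
python3 - <<'E'
from h import *
go([.570,-.091,.123])
E
```

```text
shift [-0.122   0.4116  0.0025] turn [-0.0016 -0.0028  0.8054] t 3.58
```

Request:
drive_tool([
  [[-0.008,0.025,0],[0,0,0],0],
  [[-0.02,0.065,0],[0,0,0],0],
  [[-0.033,0.11,0],[0,0,0],0],
  [[-0.047,0.155,0],[0,0,0],0],
  [[-0.06,0.2,0],[0,0,0],0],
])

```text
time_s: 4.2
position: [0.4909, 0.113, 0.1235]
orientation: [-0.0, 0.948, 0.318, -0.001]
ft_force: [0.8, -0.4, -1.6]
grip_width: 0.667
```

Request:
drive_tool([
  [[-0.015,0.05,0],[0,0,0.16],0],
  [[-0.031,0.1,0],[0,0,0.32],0],
  [[-0.043,0.145,0],[0,0,0.48],0],
  [[-0.054,0.185,0],[0,0,0.64],0],
  [[-0.06,0.205,0],[0,0,0.8],0],
])

```text
time_s: 4.82
position: [0.5666, -0.0881, 0.1234]
orientation: [0.001, 0.997, -0.081, -0.001]
ft_force: [-0.2, 0.2, -0.9]
grip_width: 0.664
```

Request:
drive_tool([
  [[0,0,0],[0,0,0],0],
  [[0,0,0],[0,0,0],0],
  [[0,0,0],[0,0,0],0],
])

```text
time_s: 5.2
position: [0.5665, -0.0834, 0.1239]
orientation: [-0.001, 0.997, -0.075, -0.001]
ft_force: [-0.4, -0.2, -1.0]
grip_width: 0.669
```

```bash
python3 - <<'E'
from h import *
go([.570,-.091,.029])
from plant import r
for n in("wrist","top"):
    p,d=r.get_image(n); cv2.imwrite(f"pics/{n}3.png",p[:,:,::-1])
    c=r.camera_info(n); B=cloud(c,d).reshape(-1,3)
    x=r.get_state()["position"]
    for z0,z1 in((.095,.13),(.15,.17),(.17,.2)):
        b=B[(np.hypot(*(B[:,:2]-x[:2]).T)<.04)&(B[:,2]>z0)&(B[:,2]<z1)]; print(n,z0,len(b), fitc(b[:,:2],.028) if len(b)>20 else"")
E
```

```text
shift [0.0047 0.0071 0.0949] turn [-0.001   0.0011  0.0089] t 5.20
wrist 0.095 1012 [ 0.56630189 -0.08210882]
wrist 0.15 1582 [ 0.56670002 -0.08141079]
wrist 0.17 9048 [ 0.56539995 -0.08473897]
top 0.095 0 
top 0.15 0 
top 0.17 0
```

View pics/wrist3.png

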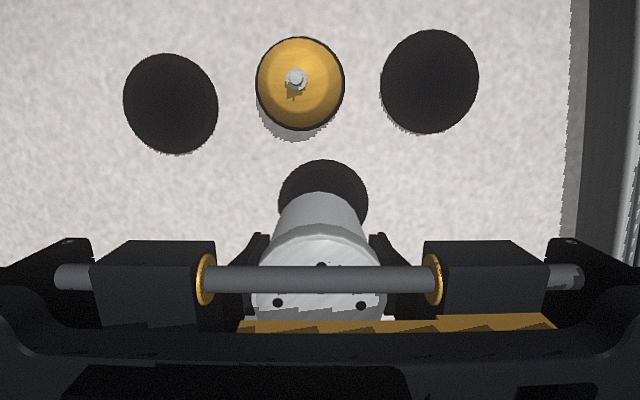

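The wrist view shows the shaker upright in the jaws at (318,270) with the right coaster below it. The bell is at (299,85), the near coaster at (170,104) and the far one at (430,80). Before placing, I check coaster positions from this camera.

```bash
python3 - <<'E'
from plant import r
from h import *
c=r.camera_info("wrist"); p=cv2.imread("pics/wrist3.png").max(2)
for nm,(u,v) in dict(N=(170,104),F=(430,80)).items():
    m=np.zeros_like(p); s=np.s_[v-58:v+59,u-58:u+59]; m[s]=p[s]<45
    k=max(cv2.findContours(m,0,cv2.CHAIN_APPROX_NONE)[0],key=cv2.contourArea).reshape(-1,2)
    print(nm,np.round(fitc(ray(c,k,.004)[:,:2]),4))
E
```

```text
N [0.4444 0.0249 0.0409]
F [0.6882 0.0048 0.037 ]
```

Request:
drive_tool([
  [[0.004,0.009,0.02],[0,0,0],0],
  [[0.004,0.009,0.05],[0,0,0],0],
  [[0.004,0.009,0.075],[0,0,0],0],
  [[0.004,0.009,0.085],[0,0,0],0],
  [[0.004,0.009,0.085],[0,0,0],0],
])

```text
time_s: 5.92
position: [0.5689, -0.095, 0.0383]
orientation: [0.0, 0.997, -0.077, -0.001]
ft_force: [0.3, 0.4, -2.0]
grip_width: 0.671
```

Request:
drive_tool([
  [[0.001,-0.002,0.004],[0,0,0],0],
  [[0.001,-0.002,0.008],[0,0,0],0],
  [[0.001,-0.002,0.009],[0,0,0],0],
  [[0.001,-0.002,0.009],[0,0,0],0],
  [[0.001,-0.002,0.009],[0,0,0],0],
])

```text
time_s: 6.55
position: [0.5709, -0.0928, 0.0304]
orientation: [-0.0, 0.997, -0.076, 0.0]
ft_force: [0.6, 0.6, -2.0]
grip_width: 0.668
```

Request:
drive_tool([
  [[0,0,0],[0,0,0],0.8],
  [[0,0,0],[0,0,0],0.9],
  [[0,0,0],[0,0,0],1],
  [[0,0,0],[0,0,0],1],
])

```text
time_s: 7.05
position: [0.5709, -0.0928, 0.0304]
orientation: [-0.0, 0.997, -0.076, 0.0]
ft_force: [-0.2, -0.4, 0.8]
grip_width: 0.977
```

Request:
drive_tool([
  [[0,0,-0.02],[0,0,0],1],
  [[0,0,-0.06],[0,0,0],1],
  [[0,0,-0.11],[0,0,0],1],
  [[0,0,-0.15],[0,0,0],1],
  [[0,0,-0.15],[0,0,0],1],
])

```text
time_s: 7.68
position: [0.573, -0.0934, 0.1838]
orientation: [-0.0, 0.997, -0.077, 0.004]
ft_force: [-0.7, -0.6, -0.3]
grip_width: 1.002
```

```bash
python3 - <<'E'
from h import *
from plant import r
go([.4212,-.3595,.19])
c=r.camera_info("wrist"); p,d=r.get_image("wrist"); cv2.imwrite("pics/wrist4.png",p[:,:,::-1])
B=cloud(c,d).reshape(-1,3); b=B[(np.hypot(*(B[:,:2]-[.57,-.091]).T)<.045)&(B[:,2]>.015)&(B[:,2]<.06)]; print(len(b),fitc(b[:,:2],.028) if len(b)>20 else "")
E
```

```text
shift [-0.1094  0.2862 -0.0074] turn [-0.0031 -0.0068  0.5534] t 7.67
242 [ 0.57008613 -0.09121979]
```

The shaker is centred on its coaster. Next is the bottle, with the jaws radial so they stay clear of the yellow one.

Request:
drive_tool([
  [[-0.02,0.05,-0.01],[0,0,0.11],1],
  [[-0.042,0.11,-0.01],[0,0,0.22],1],
  [[-0.065,0.17,-0.01],[0,0,0.33],1],
  [[-0.088,0.23,-0.01],[0,0,0.44],1],
  [[-0.109,0.286,-0.01],[0,0,0.553],1],
])

```text
time_s: 8.35
position: [0.4188, -0.3576, 0.1888]
orientation: [-0.0, 0.938, -0.347, -0.001]
ft_force: [1.0, -0.9, -0.3]
grip_width: 0.999
```

Request:
drive_tool([
  [[0,0,0],[0,0,0],1],
  [[0,0,0],[0,0,0],1],
  [[0,0,0],[0,0,0],1],
])

```text
time_s: 8.72
position: [0.4215, -0.355, 0.1894]
orientation: [-0.001, 0.939, -0.344, -0.001]
ft_force: [-0.3, 0.5, 0.1]
grip_width: 0.997
```

```bash
python3 - <<'E'
from h import *
from plant import r
go([.4212,-.3595,.066])
c=r.camera_info("wrist"); p,d=r.get_image("wrist"); cv2.imwrite("pics/wrist5.png",p[:,:,::-1])
B=cloud(c,d).reshape(-1,3); b=B[(np.hypot(*(B[:,:2]-[.421,-.3595]).T)<.045)&(B[:,2]>.015)&(B[:,2]<.09)]; print(len(b),fitc(b[:,:2],.025) if len(b)>20 else "")
E
```

```text
shift [0.0029 0.0036 0.1233] turn [-0.0005  0.0018  0.0039] t 8.72
519 [ 0.42000725 -0.35858599]
```

View pics/wrist5.png

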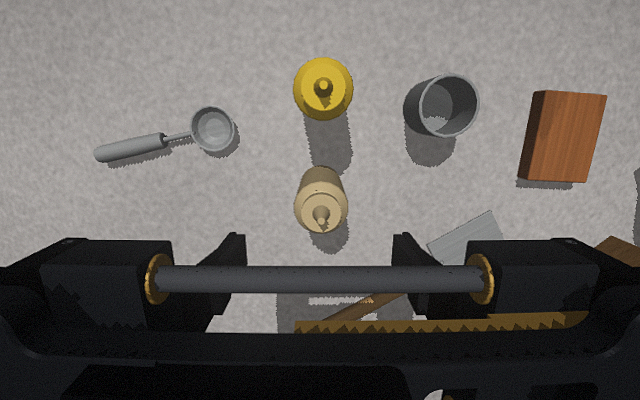

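The cream bottle at (320,205) is centred between the fingers. The yellow one at (323,88) is well clear.

Request:
drive_tool([
  [[0.002,0.004,0.03],[0,0,0],1],
  [[0.002,0.004,0.07],[0,0,0],1],
  [[0.002,0.004,0.1],[0,0,0],1],
  [[0.002,0.004,0.121],[0,0,0],1],
  [[0.002,0.004,0.121],[0,0,0],1],
])

```text
time_s: 9.4
position: [0.4193, -0.3594, 0.0677]
orientation: [-0.001, 0.939, -0.345, -0.002]
ft_force: [-0.4, -0.2, 0.4]
grip_width: 1.004
```

Request:
drive_tool([
  [[0,0,0],[0,0,0],0],
  [[0,0,0],[0,0,0],0],
  [[0,0,0],[0,0,0],0],
  [[0,0,0],[0,0,0],0],
  [[0,0,0],[0,0,0],0],
])

```text
time_s: 10.02
position: [0.4194, -0.3611, 0.0695]
orientation: [-0.0, 0.938, -0.346, -0.0]
ft_force: [-1.2, 1.2, 2.0]
grip_width: 0.572
```

Request:
drive_tool([
  [[0,0,0],[0,0,0],0],
  [[0,0,0],[0,0,0],0],
  [[0,0,-0.01],[0,0,0],0],
  [[0,0,-0.03],[0,0,0],0],
  [[0,0,-0.04],[0,0,0],0],
])

```text
time_s: 10.65
position: [0.4198, -0.3616, 0.1101]
orientation: [0.0, 0.938, -0.346, 0.001]
ft_force: [0.2, -1.3, -4.0]
grip_width: 0.567
```

```bash
python3 - <<'E'
from h import *
go([.4207,-.359,.22]);go([.5803,.1464,.22])
E
```

```text
shift [-0.0009 -0.0025 -0.1099] turn [ 0.0001 -0.0013  0.0004] t 10.65
shift [-0.2073 -0.4907 -0.1102] turn [ 7.000e-04 -1.200e-03 -9.531e-01] t 10.65
```

Request:
drive_tool([
  [[0,0,-0.03],[0,0,0],0],
  [[0,0,-0.07],[0,0,0],0],
  [[0,0,-0.1],[0,0,0],0],
  [[0,0,-0.11],[0,0,0],0],
  [[-0.008,-0.02,-0.11],[0,0,0],0],
])

```text
time_s: 11.28
position: [0.4256, -0.3422, 0.2195]
orientation: [0.001, 0.938, -0.347, 0.0]
ft_force: [-0.4, 0.2, -3.2]
grip_width: 0.569
```

Request:
drive_tool([
  [[-0.018,-0.043,0],[0,0,0],0],
  [[-0.037,-0.088,0],[0,0,0],0],
  [[-0.056,-0.133,0],[0,0,0],0],
  [[-0.075,-0.178,0],[0,0,0],0],
  [[-0.094,-0.223,0],[0,0,0],0],
])

```text
time_s: 11.9
position: [0.499, -0.1083, 0.2182]
orientation: [0.0, 0.938, -0.346, -0.001]
ft_force: [-1.0, 0.4, -3.2]
grip_width: 0.563
```

Request:
drive_tool([
  [[-0.02,-0.048,0],[0,0,-0.15],0],
  [[-0.04,-0.096,0],[0,0,-0.32],0],
  [[-0.06,-0.144,0],[0,0,-0.49],0],
  [[-0.08,-0.19,0],[0,0,-0.66],0],
  [[-0.095,-0.225,0],[0,0,-0.82],0],
])

```text
time_s: 12.52
position: [0.5726, 0.1254, 0.2176]
orientation: [-0.0, 0.998, 0.061, -0.001]
ft_force: [0.3, 0.7, -1.8]
grip_width: 0.565
```

Request:
drive_tool([
  [[0,0,0],[0,0,0],0],
  [[0,0,0],[0,0,0],0],
  [[0,0,0],[0,0,0],0],
])

```text
time_s: 12.9
position: [0.5728, 0.121, 0.2189]
orientation: [0.0, 0.998, 0.056, -0.0]
ft_force: [0.1, -0.5, -3.4]
grip_width: 0.568
```

```bash
python3 - <<'E'
from h import *
from plant import r
print(r.get_state()["position"])
go([.5803,.1464,.074])
c=r.camera_info("wrist"); x=r.get_state()["position"]; p,d=r.get_image("wrist"); cv2.imwrite("pics/wrist6.png",p[:,:,::-1])
B=cloud(c,d).reshape(-1,3)
for z in(.15,.19,.21):
  b=B[(np.hypot(*(B[:,:2]-x[:2]).T)<.035)&(B[:,2]>z)&(B[:,2]<z+.02)]; print(len(b),fitc(b[:,:2],.025) if len(b)>20 else "")
E
```

```text
[0.57283356 0.12099037 0.21887099]
shift [ 0.0104 -0.0245  0.1448] turn [ 0.0005  0.001  -0.136 ] t 12.90
253 [0.57138252 0.12299322]
492 [0.5718726  0.12306281]
940 [0.57219774 0.12332432]
```

Request:
drive_tool([
  [[0.011,-0.0225,0.03],[0,0,0],0],
  [[0.011,-0.0225,0.07],[0,0,0],0],
  [[0.011,-0.0225,0.11],[0,0,0],0],
  [[0.011,-0.0225,0.13],[0,0,0],0],
  [[0.011,-0.0225,0.13],[0,0,0],0],
])

```text
time_s: 13.58
position: [0.5803, 0.1452, 0.0878]
orientation: [0.001, 0.998, 0.056, -0.002]
ft_force: [0.3, 0.1, -2.0]
grip_width: 0.563
```

```bash
python3 - <<'E'
from h import *
go([.581,.1447,.0745])
E
```

```text
shift [0.0006 0.0006 0.0133] turn [ 0.0008  0.0037 -0.1314] t 13.57
```

Request:
drive_tool([
  [[0,0,0.007],[0,0,0],0],
  [[0,0,0.012],[0,0,0],0],
  [[0,0,0.013],[0,0,0],0],
  [[0,0,0.013],[0,0,0],0],
  [[0,0,0.013],[0,0,0],0],
])

```text
time_s: 14.2
position: [0.5818, 0.1464, 0.0766]
orientation: [-0.0, 0.998, 0.057, 0.0]
ft_force: [0.1, -0.1, -2.4]
grip_width: 0.566
```

Request:
drive_tool([
  [[0,0,0],[0,0,0],0.7],
  [[0,0,0],[0,0,0],0.85],
  [[0,0,0],[0,0,0],1],
  [[0,0,0],[0,0,0],1],
  [[0,0,0],[0,0,0],1],
])

```text
time_s: 14.82
position: [0.5816, 0.1463, 0.0763]
orientation: [-0.0, 0.998, 0.057, 0.0]
ft_force: [0.1, -0.1, 0.5]
grip_width: 0.982
```

Request:
drive_tool([
  [[0,0,-0.02],[0,0,0],1],
  [[0,0,-0.06],[0,0,0],1],
  [[0,0,-0.1],[0,0,0],1],
  [[0,0,-0.125],[0,0,0],1],
  [[0,0,-0.125],[0,0,0],1],
])

```text
time_s: 15.45
position: [0.5829, 0.1466, 0.2035]
orientation: [-0.001, 0.998, 0.057, 0.002]
ft_force: [0.7, -0.9, -0.5]
grip_width: 1.004
```

```bash
python3 - <<'E'
from h import *
from plant import r
go([.5727,-.3671,.2])
for n in("wrist","top"):
    c=r.camera_info(n); p,d=r.get_image(n); cv2.imwrite(f"pics/{n}7.png",p[:,:,::-1])
    B=cloud(c,d).reshape(-1,3); b=B[(np.hypot(*(B[:,:2]-[.58,.146]).T)<.045)&(B[:,2]>.02)&(B[:,2]<.09)]; print(n,len(b),fitc(b[:,:2],.025) if len(b)>20 else "")
E
```

```text
shift [-0.0686  0.5092  0.0025] turn [-0.0029 -0.004   0.684 ] t 15.45
wrist 380 [0.58018094 0.14849622]
top 48 [0.58021466 0.14720952]
```

The bottle is centred too, at (.580,.148). For the crock I use a 45° jaw direction so the gripper body keeps clear of the yellow bottle.

Request:
drive_tool([
  [[-0.005,0.045,0],[0,0,0],1],
  [[-0.012,0.1,0],[0,0,0],1],
  [[-0.019,0.155,0],[0,0,0],1],
  [[-0.026,0.21,0],[0,0,0],1],
  [[-0.033,0.265,0],[0,0,0],1],
])

```text
time_s: 16.18
position: [0.5778, -0.1222, 0.1995]
orientation: [-0.0, 0.998, 0.057, -0.001]
ft_force: [0.4, 0.1, 0.2]
grip_width: 1.0
```

Request:
drive_tool([
  [[-0.007,0.05,0],[0,0,-0.13],1],
  [[-0.014,0.105,0],[0,0,-0.26],1],
  [[-0.021,0.16,0],[0,0,-0.4],1],
  [[-0.028,0.21,0],[0,0,-0.54],1],
  [[-0.035,0.24,0],[0,0,-0.67],1],
])

```text
time_s: 16.8
position: [0.5696, -0.366, 0.1989]
orientation: [-0.001, 0.924, 0.383, -0.002]
ft_force: [0.7, 0.0, -0.3]
grip_width: 1.001
```

Request:
drive_tool([
  [[0,0,0],[0,0,0],1],
  [[0,0,0],[0,0,0],1],
  [[0,0,0],[0,0,0],1],
])

```text
time_s: 17.18
position: [0.5721, -0.3611, 0.2005]
orientation: [-0.001, 0.924, 0.383, -0.0]
ft_force: [0.1, -0.0, 0.4]
grip_width: 0.999
```

```bash
python3 - <<'E'
from h import *
from plant import r
go([.5727,-.3671,.026],45)
c=r.camera_info("wrist"); p,d=r.get_image("wrist"); cv2.imwrite("pics/wrist8.png",p[:,:,::-1])
B=cloud(c,d).reshape(-1,3); b=B[(np.hypot(*(B[:,:2]-[.5727,-.367]).T)<.045)&(B[:,2]>.055)&(B[:,2]<.065)]; print(len(b),fitc(b[:,:2],.0283),b.min(0),b.max(0))
E
```

```text
shift [-0.0039  0.005   0.1745] turn [-0.0016 -0.0006  0.0007] t 17.18
589 [ 0.57172306 -0.36891893] [ 0.54241477 -0.39872406  0.05504908] [ 0.60128775 -0.33962631  0.06083711]
```

View pics/wrist8.png

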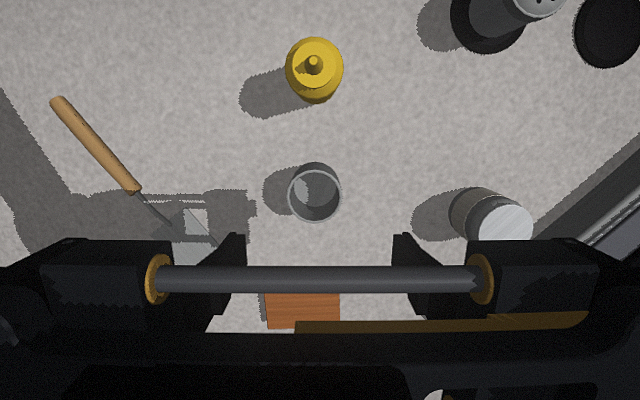

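The crock is at (315,192), centred between the fingers. The lidded jar at (490,215) lies beyond the right finger and the spatula blade is lower left.

Request:
drive_tool([
  [[-0.005,0.005,0.04],[0,0,0],1],
  [[-0.005,0.005,0.09],[0,0,0],1],
  [[-0.005,0.005,0.14],[0,0,0],1],
  [[-0.005,0.005,0.168],[0,0,0],1],
  [[-0.005,0.005,0.172],[0,0,0],1],
])

```text
time_s: 17.85
position: [0.5706, -0.3681, 0.027]
orientation: [-0.002, 0.924, 0.383, -0.001]
ft_force: [-0.5, -0.2, 0.1]
grip_width: 1.0
```

Request:
drive_tool([
  [[0,0,0],[0,0,0],1],
  [[0,0,0],[0,0,0],0],
  [[0,0,0],[0,0,0],0],
  [[0,0,0],[0,0,0],0],
  [[0,0,0],[0,0,0],0],
])

```text
time_s: 18.48
position: [0.572, -0.3701, 0.0299]
orientation: [0.0, 0.924, 0.382, 0.001]
ft_force: [-0.2, 0.0, 2.8]
grip_width: 0.692
```

Request:
drive_tool([
  [[0,0,0],[0,0,0],0],
  [[0,0,0],[0,0,0],0],
  [[0,0,-0.01],[0,0,0],0],
  [[0,0,-0.03],[0,0,0],0],
  [[0,0,-0.06],[0,0,0],0],
])

```text
time_s: 19.1
position: [0.5707, -0.3701, 0.0897]
orientation: [-0.001, 0.924, 0.382, -0.001]
ft_force: [-0.9, -0.5, -1.2]
grip_width: 0.689
```

Request:
drive_tool([
  [[0,0,-0.03],[0,0,0],0],
  [[0,0,-0.07],[0,0,0],0],
  [[0,0,-0.1],[0,0,0],0],
  [[0,0,-0.11],[0,0,0],0],
  [[0,0,-0.11],[0,0,0],0],
])

```text
time_s: 19.73
position: [0.5713, -0.3703, 0.1997]
orientation: [0.0, 0.924, 0.382, 0.0]
ft_force: [-0.5, -0.1, -2.4]
grip_width: 0.69
```

```bash
python3 - <<'E'
from h import *
go([.4445,.0245,.19],45)
E
```

```text
shift [ 0.1889 -0.3692  0.0095] turn [ 0.0006 -0.0002 -0.0015] t 19.73
```

Request:
drive_tool([
  [[0.012,-0.023,0],[0,0,0],0],
  [[0.032,-0.063,0],[0,0,0],0],
  [[0.053,-0.103,0],[0,0,0],0],
  [[0.074,-0.145,0],[0,0,0],0],
  [[0.095,-0.187,0],[0,0,0],0],
])

```text
time_s: 20.35
position: [0.505, -0.1689, 0.1975]
orientation: [-0.001, 0.924, 0.382, -0.001]
ft_force: [1.0, -0.1, -1.6]
grip_width: 0.692
```

Request:
drive_tool([
  [[0.022,-0.043,0],[0,0,0],0],
  [[0.044,-0.086,0],[0,0,0],0],
  [[0.065,-0.127,0],[0,0,0],0],
  [[0.082,-0.162,0.02],[0,0,0],0],
  [[0.094,-0.182,0.04],[0,0,0],0],
])

```text
time_s: 20.98
position: [0.4428, 0.0264, 0.1577]
orientation: [-0.001, 0.924, 0.383, -0.001]
ft_force: [-0.2, 0.7, -1.3]
grip_width: 0.689
```

Request:
drive_tool([
  [[0,0,0],[0,0,0],0],
  [[0,0,0],[0,0,0],0],
  [[0,0,0],[0,0,0],0],
])

```text
time_s: 21.35
position: [0.4454, 0.0233, 0.1597]
orientation: [0.0, 0.925, 0.381, 0.0]
ft_force: [0.8, 0.7, -2.4]
grip_width: 0.688
```

```bash
python3 - <<'E'
from h import *
from plant import r
go([.4445,.0245,.034],45)
c=r.camera_info("wrist"); x=r.get_state()["position"]; p,d=r.get_image("wrist"); cv2.imwrite("pics/wrist9.png",p[:,:,::-1])
print(x)
B=cloud(c,d).reshape(-1,3); b=B[(np.hypot(*(B[:,:2]-x[:2]).T)<.036)&(B[:,2]>x[2]-.029+.054)&(B[:,2]<x[2]+.036)]; print(len(b),fitc(b[:,:2],.0283),b.min(0),b.max(0))
E
```

```text
shift [ 1.000e-04 -1.600e-03  1.257e-01] turn [ 0.0009 -0.0006 -0.0036] t 21.35
[0.44541318 0.02334166 0.15971842]
2499 [0.44413392 0.02404715] [ 0.41420086 -0.00601521  0.18472229] [0.47419471 0.05486699 0.19567558]
```

View pics/wrist9.png

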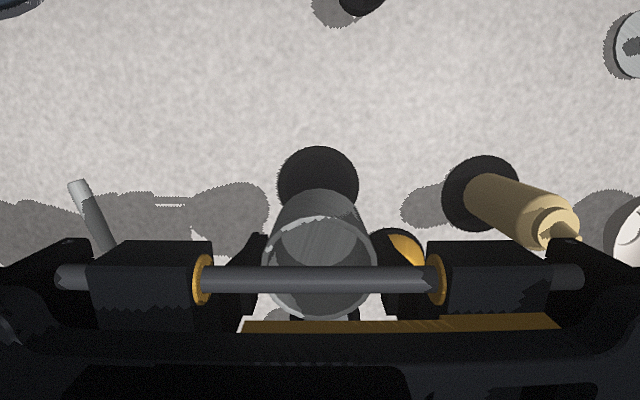

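The crock is held upright, straight above the near coaster at (318,185). The bottle stands on its coaster at (480,195).

Request:
drive_tool([
  [[0,-0.001,0.03],[0,0,0],0],
  [[0,-0.001,0.07],[0,0,0],0],
  [[0,-0.001,0.1],[0,0,0],0],
  [[0,-0.001,0.118],[0,0,0],0],
  [[0,-0.001,0.118],[0,0,0],0],
])

```text
time_s: 22.02
position: [0.4436, 0.0245, 0.0406]
orientation: [-0.0, 0.924, 0.382, -0.001]
ft_force: [-0.4, -1.4, -1.6]
grip_width: 0.685
```

Request:
drive_tool([
  [[0,0,0.004],[0,0,0],0],
  [[0,0,0.007],[0,0,0],0],
  [[0,0,0.007],[0,0,0],0],
  [[0,0,0.007],[0,0,0],0],
])

```text
time_s: 22.52
position: [0.4442, 0.0253, 0.0346]
orientation: [0.0, 0.924, 0.382, 0.0]
ft_force: [0.0, 0.4, -1.4]
grip_width: 0.691
```

Request:
drive_tool([
  [[0,0,0],[0,0,0],0.8],
  [[0,0,0],[0,0,0],0.9],
  [[0,0,0],[0,0,0],1],
  [[0,0,0],[0,0,0],1],
  [[0,0,0],[0,0,0],1],
])

```text
time_s: 23.15
position: [0.4441, 0.0252, 0.0343]
orientation: [-0.0, 0.924, 0.382, 0.0]
ft_force: [-0.6, -0.5, -0.0]
grip_width: 0.995
```

Request:
drive_tool([
  [[0,0,-0.02],[0,0,0],1],
  [[0,0,-0.06],[0,0,0],1],
  [[0,0,-0.11],[0,0,0],1],
  [[0,0,-0.15],[0,0,0],1],
  [[0,0,-0.16],[0,0,0],1],
])

```text
time_s: 23.78
position: [0.4454, 0.0254, 0.1967]
orientation: [0.0, 0.924, 0.382, 0.003]
ft_force: [-0.1, -0.2, -0.8]
grip_width: 1.001
```

```bash
python3 - <<'E'
from h import *
from plant import r
go([.572,.370,.15])
c=r.camera_info("wrist"); p,d=r.get_image("wrist"); cv2.imwrite("pics/wrist10.png",p[:,:,::-1])
B=cloud(c,d).reshape(-1,3); b=B[(np.hypot(*(B[:,:2]-[.4445,.0245]).T)<.045)&(B[:,2]>.056)&(B[:,2]<.075)]; print(len(b),fitc(b[:,:2],.0283),b.min(0),b.max(0))
E
```

```text
shift [ 0.3327 -0.1547  0.0479] turn [ 0.0021 -0.0048  0.2099] t 23.77
692 [0.44267117 0.02565646] [ 0.41342742 -0.00430308  0.05604372] [0.4721652  0.05491845 0.06474026]
```

Request:
drive_tool([
  [[0.045,-0.021,0],[0,0,0.04],1],
  [[0.1,-0.047,0],[0,0,0.08],1],
  [[0.155,-0.073,0],[0,0,0.12],1],
  [[0.21,-0.099,0],[0,0,0.16],1],
  [[0.265,-0.124,0],[0,0,0.21],1],
])

```text
time_s: 24.45
position: [0.5438, 0.3015, 0.192]
orientation: [0.0, 0.959, 0.282, -0.002]
ft_force: [1.3, -1.3, -0.2]
grip_width: 0.997
```

Request:
drive_tool([
  [[0,0,0],[0,0,0],1],
  [[0,0,0],[0,0,0],1],
])

```text
time_s: 24.7
position: [0.5433, 0.299, 0.1921]
orientation: [0.001, 0.959, 0.283, -0.002]
ft_force: [0.4, -0.4, -0.6]
grip_width: 1.001
```

```bash
python3 - <<'E'
from h import *
from plant import r
go([.572,.370,.15])
c=r.camera_info("wrist"); p,d=r.get_image("wrist"); cv2.imwrite("pics/wrist11.png",p[:,:,::-1])
g=p.max(2); X=cloud(c,d); B=X.reshape(-1,3); k=(np.hypot(*(B[:,:2]-[.572,.37]).T)<.05)
b=B[k&(B[:,2]>.02)&(B[:,2]<.045)]; print("knob",len(b),(b.min(0)+b.max(0))/2 if len(b) else "", fitc(b[:,:2],.009) if len(b)>10 else "")
b=B[k&(B[:,2]>.005)&(B[:,2]<.016)]; print("disc",len(b),(b.min(0)+b.max(0))/2 if len(b) else "")
# tall neighbours
T=r.camera_info("top"); A=cloud(T,np.load("pics/top0.npz")["d"]).reshape(-1,3)
a=A[(np.hypot(*(A[:,:2]-[.572,.37]).T)<.2)&(A[:,2]>.06)]; print("tall",len(a),a.min(0),a.max(0))
E
```

```text
shift [ 0.0629 -0.044   0.0418] turn [ 0.0006  0.0041 -0.    ] t 24.70
knob 247 [0.57241826 0.36973044 0.02912052] [0.57355618 0.36967939]
disc 2513 [0.57282905 0.36961131 0.00967117]
tall 988 [0.38900677 0.2813681  0.06002848] [0.66890983 0.52569125 0.08909947]
```

View pics/wrist11.png

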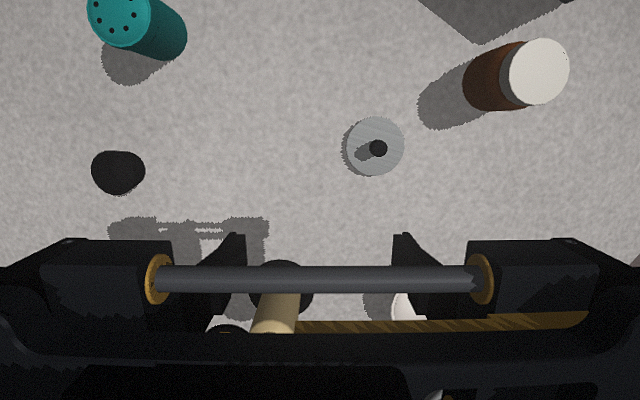

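The lid is at (373,147), with its black knob upright. The brown jar at (510,75) is the nearest tall thing, so I turn the jaws a little away from it and then descend.

Request:
drive_tool([
  [[0.035,-0.024,0],[0,0,0.1],1],
  [[0.063,-0.0445,0.02],[0,0,0.2],1],
  [[0.063,-0.0445,0.07],[0,0,0.3],0.6],
  [[0.063,-0.0445,0.11],[0,0,0.3],0.6],
  [[0.063,-0.0445,0.13],[0,0,0.3],0.6],
])

```text
time_s: 25.38
position: [0.5718, 0.3691, 0.0619]
orientation: [0.001, 0.991, 0.136, -0.002]
ft_force: [0.4, 0.1, -0.1]
grip_width: 0.744
```

Request:
drive_tool([
  [[0,0,0],[0,0,0],0.6],
  [[0,0,0],[0,0,0],0.6],
  [[0,0,0],[0,0,0],0.6],
])

```text
time_s: 25.75
position: [0.574, 0.3723, 0.0663]
orientation: [-0.001, 0.991, 0.136, 0.002]
ft_force: [0.5, 0.5, -0.0]
grip_width: 0.605
```

```bash
python3 - <<'E'
from h import *
from plant import r
go([.5728,.3697,.0135],16)
E
```

```text
shift [-0.002   0.0022  0.0528] turn [-0.0014 -0.0032 -0.0056] t 25.75
```

Request:
drive_tool([
  [[-0.002,0.002,0.02],[0,0,0],0.6],
  [[-0.002,0.002,0.04],[0,0,0],0.6],
  [[-0.002,0.002,0.05],[0,0,0],0.6],
  [[-0.002,0.002,0.051],[0,0,0],0.6],
  [[-0.002,0.002,0.051],[0,0,0],0.6],
])

```text
time_s: 26.38
position: [0.5718, 0.3694, 0.0134]
orientation: [-0.0, 0.991, 0.137, 0.0]
ft_force: [0.3, 0.6, 0.5]
grip_width: 0.597
```

```bash
python3 - <<'E'
from h import *
go([.5728,.3697,.0135],16)
E
```

```text
shift [ 0.0011  0.     -0.0001] turn [-0.0002 -0.0004 -0.0053] t 26.38
```

Request:
drive_tool([
  [[0,0,0],[0,0,0],0],
  [[0,0,0],[0,0,0],0],
  [[0,0,0],[0,0,0],0],
  [[0,0,0],[0,0,0],0],
  [[0,0,0],[0,0,0],0],
])

```text
time_s: 27.0
position: [0.5717, 0.3693, 0.0135]
orientation: [-0.0, 0.991, 0.137, 0.0]
ft_force: [-0.1, 0.4, 0.6]
grip_width: 0.193
```

Request:
drive_tool([
  [[0,0,0],[0,0,0],0],
  [[0,0,0],[0,0,0],0],
  [[0,0,0],[0,0,0],0],
  [[0,0,-0.01],[0,0,0],0],
  [[0,0,-0.03],[0,0,0],0],
])

```text
time_s: 27.62
position: [0.5705, 0.3688, 0.0432]
orientation: [0.001, 0.991, 0.137, -0.001]
ft_force: [0.2, -0.5, -0.5]
grip_width: 0.196
```

Request:
drive_tool([
  [[0,0,-0.03],[0,0,0],0],
  [[0,0,-0.06],[0,0,0],0],
  [[0,0,-0.09],[0,0,0],0],
  [[0,0,-0.12],[0,0,0],0],
  [[0,0,-0.12],[0,0,0],0],
])

```text
time_s: 28.25
position: [0.5732, 0.3702, 0.1676]
orientation: [-0.002, 0.991, 0.136, 0.003]
ft_force: [0.3, 0.2, -0.5]
grip_width: 0.195
```

```bash
python3 - <<'E'
from h import *
go([.4435,.0255,.16],16)
E
```

```text
shift [-0.2181  0.2968  0.0053] turn [-0.0026 -0.0067 -0.0054] t 28.25
```

Request:
drive_tool([
  [[-0.014,0.019,0],[0,0,0],0],
  [[-0.038,0.052,0],[0,0,0],0],
  [[-0.064,0.087,0],[0,0,0],0],
  [[-0.09,0.122,0],[0,0,0],0],
  [[-0.112,0.152,0],[0,0,0],0],
])

```text
time_s: 28.88
position: [0.5033, 0.1906, 0.1626]
orientation: [0.0, 0.991, 0.136, -0.001]
ft_force: [0.8, -0.2, -1.8]
grip_width: 0.198
```

Request:
drive_tool([
  [[-0.024,0.033,0],[0,0,0],0],
  [[-0.05,0.068,0],[0,0,0],0],
  [[-0.075,0.102,0],[0,0,0],0],
  [[-0.095,0.13,0],[0,0,0],0],
  [[-0.106,0.145,0],[0,0,0],0],
])

```text
time_s: 29.5
position: [0.4406, 0.0227, 0.1629]
orientation: [-0.0, 0.991, 0.136, -0.001]
ft_force: [-0.2, 0.4, -1.0]
grip_width: 0.194
```

Request:
drive_tool([
  [[0,0,0],[0,0,0],0],
  [[0,0,0],[0,0,0],0],
  [[0,0,0],[0,0,0],0],
  [[0,0,0],[0,0,0],0],
])

```text
time_s: 30.0
position: [0.4422, 0.0251, 0.1632]
orientation: [-0.0, 0.991, 0.137, -0.0]
ft_force: [0.1, -0.0, -1.6]
grip_width: 0.197
```

```bash
python3 - <<'E'
from h import *
from plant import r
go([.4435,.0255,.0735],16)
c=r.camera_info("wrist"); x=r.get_state()["position"]; p,d=r.get_image("wrist"); cv2.imwrite("pics/wrist12.png",p[:,:,::-1])
print(x); B=cloud(c,d).reshape(-1,3); z=x[2]-.0135
b=B[(np.hypot(*(B[:,:2]-x[:2]).T)<.05)&(B[:,2]>z+.004)&(B[:,2]<z+.0125)]; print("disc",len(b),b.min(0),b.max(0),fitc(b[:,:2]))
s=np.linalg.lstsq(np.c_[b[:,:2]-x[:2],np.ones(len(b))],b[:,2],rcond=None)[0]; print("plane",s)
b=B[(np.hypot(*(B[:,:2]-[.4435,.0255]).T)<.04)&(B[:,2]>.015)&(B[:,2]<.058)]; print("crock",len(b),fitc(b[:,:2],.03) if len(b)>20 else"")
E
```

```text
shift [0.0014 0.     0.0897] turn [-0.0001  0.0001 -0.0038] t 30.00
[0.44220464 0.02513583 0.16317517]
disc 4197 [ 0.4084819  -0.00728559  0.15540664] [0.4724165  0.05876239 0.1613297 ] [0.44229982 0.02335749 0.02626679]
plane [ 0.00090458 -0.00552784  0.15939057]
crock 360 [0.44281525 0.02489308]
```

View pics/wrist12.png

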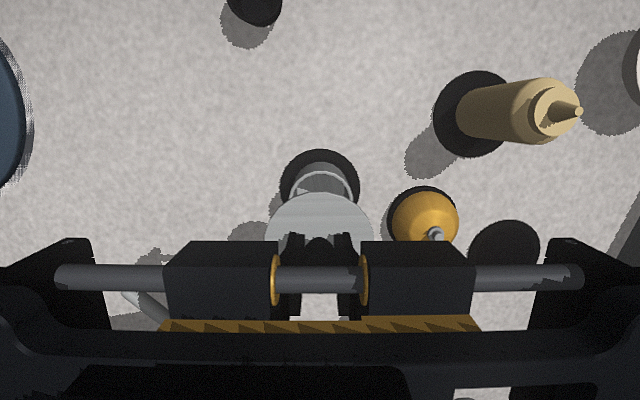

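The lid hangs level at (320,220) above the crock's rim at (320,185). Now I lower it.

Request:
drive_tool([
  [[0.001,0,0.03],[0,0,0],0],
  [[0.001,0,0.06],[0,0,0],0],
  [[0.001,0,0.078],[0,0,0],0],
  [[0.001,0,0.082],[0,0,0],0],
  [[0.001,0,0.082],[0,0,0],0],
])

```text
time_s: 30.68
position: [0.4433, 0.0247, 0.0815]
orientation: [-0.0, 0.991, 0.137, 0.0]
ft_force: [0.5, 0.1, -1.8]
grip_width: 0.196
```

```bash
python3 - <<'E'
from h import *
from plant import r
go([.4438,.025,.0715],16)
c=r.camera_info("wrist"); x=r.get_state()["position"]; p,d=r.get_image("wrist"); cv2.imwrite("pics/wrist13.png",p[:,:,::-1])
B=cloud(c,d).reshape(-1,3); z=x[2]-.0135
b=B[(np.hypot(*(B[:,:2]-x[:2]).T)<.05)&(B[:,2]>z+.004)&(B[:,2]<z+.0125)]; print("disc",(b.min(0)+b.max(0))/2)
b=B[(np.hypot(*(B[:,:2]-[.4435,.0255]).T)<.04)&(B[:,2]>.015)&(B[:,2]<.058)]; print("crock",len(b),fitc(b[:,:2],.03) if len(b)>20 else"")
E
```

```text
shift [ 0.0005 -0.0001  0.01  ] turn [-0.     -0.0003 -0.0051] t 30.68
disc [0.44169144 0.02529843 0.07697465]
crock 740 [0.44323521 0.02499307]
```

Request:
drive_tool([
  [[0.001,0,0.003],[0,0,0],0],
  [[0.001,0,0.006],[0,0,0],0],
  [[0.001,0,0.009],[0,0,0],0],
  [[0.001,0,0.0105],[0,0,0],0],
  [[0.001,0,0.0105],[0,0,0],0],
])

```text
time_s: 31.35
position: [0.4438, 0.0249, 0.0706]
orientation: [-0.0, 0.991, 0.137, -0.0]
ft_force: [0.0, -0.4, -1.1]
grip_width: 0.196
```

The TCP reached the height for fully home with no contact force, so the plug is inside the mouth. I release it and rise straight up.

Request:
drive_tool([
  [[0,0,0],[0,0,0],0.35],
  [[0,0,0],[0,0,0],0.5],
  [[0,0,0],[0,0,0],0.6],
  [[0,0,0],[0,0,0],0.6],
  [[0,0,0],[0,0,0],0.6],
])

```text
time_s: 31.98
position: [0.4439, 0.0249, 0.0708]
orientation: [-0.0, 0.991, 0.137, 0.0]
ft_force: [-0.0, -0.6, -0.4]
grip_width: 0.587
```

Request:
drive_tool([
  [[0,0,-0.02],[0,0,0],0.6],
  [[0,0,-0.06],[0,0,0],0.6],
  [[0,0,-0.1],[0,0,0],0.6],
  [[0,0,-0.13],[0,0,0],0.6],
  [[0,0,-0.13],[0,0,0],0.6],
])

```text
time_s: 32.6
position: [0.4454, 0.0251, 0.2029]
orientation: [-0.0, 0.991, 0.137, 0.003]
ft_force: [0.7, -0.5, -0.8]
grip_width: 0.604
```

Request:
drive_tool([
  [[0,0.06,-0.01],[0,0,0],0.6],
  [[0,0.12,-0.02],[0,0,0],0.6],
  [[0.02,0.18,-0.02],[0,0,0],0.6],
  [[0.04,0.23,-0.02],[0,0,0],0.6],
  [[0.04,0.25,-0.02],[0,0,0],0.6],
])

```text
time_s: 33.22
position: [0.5505, -0.2075, 0.2189]
orientation: [0.0, 0.991, 0.135, -0.001]
ft_force: [-0.5, 0.2, -0.2]
grip_width: 0.603
```

Request:
drive_tool([
  [[0,0,0],[0,0,0],0.6],
  [[0,0,0],[0,0,0],0.6],
  [[0,0,0],[0,0,0],0.6],
  [[0,0,0],[0,0,0],0.6],
])

```text
time_s: 33.72
position: [0.55, -0.2038, 0.221]
orientation: [-0.0, 0.991, 0.137, 0.0]
ft_force: [0.1, -0.0, -0.1]
grip_width: 0.602
```

```bash
python3 - <<'E'
from h import *
from plant import r
W=[]
for n in("scene","top"):
    c=r.camera_info(n); p,d=r.get_image(n); X=cloud(c,d); B=X.reshape(-1,3)
    W.append(p)
    for nm,x0,R,z0,z1 in(("bottle",(.5803,.1464),.025,.02,.09),("shaker",(.570,-.091),.028,.015,.06),("crock",(.4445,.0245),.03,.012,.055)):
        b=B[(np.hypot(*(B[:,:2]-x0).T)<.045)&(B[:,2]>z0)&(B[:,2]<z1)]; print(n,nm,len(b),np.round(fitc(b[:,:2],R),4) if len(b)>20 else"")
    k=np.hypot(*(B[:,:2]-[.444,.0245]).T)<.05
    b=B[k&(B[:,2]>.0585)&(B[:,2]<.072)]; print(n,"disc",len(b),np.round((b.min(0)+b.max(0))/2,4), "median z %.4f"%np.median(b[:,2]), "zmax %.4f"%B[k][:,2].max(), "plane",np.round(np.linalg.lstsq(np.c_[b[:,:2]-b[:,:2].mean(0),np.ones(len(b))],b[:,2],rcond=None)[0],3))
o=np.vstack([W[0][150:290,240:400],W[1][110:250,220:380]]); cv2.imwrite("pics/fin.png",cv2.resize(np.hstack([W[0][150:290,240:400],W[1][110:250,220:380]]),(800,350),interpolation=2)[:,:,::-1])
E
```

```text
scene bottle 559 [0.5797 0.1502]
scene shaker 347 [ 0.5698 -0.0898]
scene crock 337 [0.4427 0.0268]
scene disc 348 [0.4439 0.0267 0.0649] median z 0.0665 zmax 0.0950 plane [-0.021 -0.008  0.066]
top bottle 152 [0.5803 0.1472]
top shaker 86 [ 0.5702 -0.0932]
top crock 5 
top disc 553 [0.4438 0.0224 0.0668] median z 0.0662 zmax 0.0956 plane [-0.003  0.005  0.066]
```

View pics/fin.png

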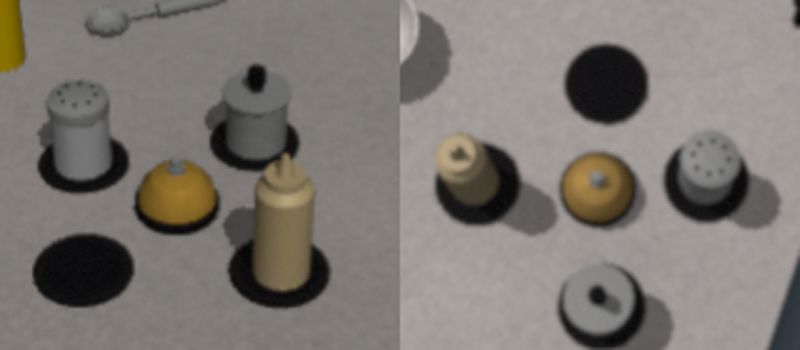

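Both views show the bottle left, the shaker right and the lidded crock near, each upright in the middle of its coaster. The lid is level. The disc's top is at 66 mm, exactly the fully-home height. The arm is clear of everything.

```bash
python3 -c "
from plant import r
print(r.sign_off())"
```

```text
the job is handed in; nothing more can be done
None
```

The counter is set up and handed in at about 34 s of the 146 s allowed. The shaker is on the right coaster, the cream bottle on the left one, and the crock on the near one with its lid on. `sign_off` gave no verdict, so the checks below are my own.

- **Centring:** in the last pictures, bottle, shaker and crock sit within about 4 mm of their coasters' centres; the limit is 13 mm. The final top view showed too little of the crock's wall to fit, so the crock's figure comes from the scene camera.
- **Lid:** the top of its disc measures 66 mm above the table, exactly the fully-home height. It is level to about 0.02 rad, and its centre is about 1 mm from the crock's axis in the scene view. It went in without contact force.
- **Stillness:** nothing tipped, and the arm stood clear, touching nothing, at hand-in. I did not measure the objects' speeds.
- **Disagreement:** the scene and top cameras differ by 2–4 mm throughout. I averaged them, and the wrist camera agreed with the average to about 1–2 mm at most spots. Its reading of the far coaster was 7 mm off, but that coaster was not used.

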